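# Start the flange nut on the clamp stud

## Robot

A 6-joint arm with a two-finger parallel gripper is mounted at the origin on the work surface. World frame = base frame: x ahead of the robot, y to its left, z up, the work surface at z = 0. Lengths are in m, angles in rad, forces in N, time in s.
With the tool pointing down it reaches from about 0.35 to 0.85 m from the base axis. Payload 8.1 kg.
Tool frame: the origin (TCP) lies at the very end of the fingers, on their centre line; the grasp point (between the pads) lies robot.hold_point_z behind it (robot.hold_point_z is the distance from the TCP to the grasp point, in m); z points along the fingers, y is the direction in which the jaws open and shut (so a half turn about z gives the same grasp; the last joint's range is limited). The gripper opens to 93 mm and grips with 3 to 60 N. Pads are 15 mm wide; open, the fingers measure 128 mm over their backs; the gripper's body (75 mm by 188 mm) begins 65 mm behind the grasp point.
Start: joints at [-1.356, 0.13, 1.488, -0, 1.523, -0.085], TCP at [0.177, -0.573, 0.219] pointing down, gripper open.
Joint ranges: [-2.96, 2.96], [-0.89, 2.26], [0.02, 2.5], [-1.34, 4.48], [0, 2.73], [-2.66, 2.66]. Speed limits (rad/s): [2.39, 2.39, 2.79, 3.14, 3.14, 3.14].

## Interface

Orientations are given as a rotation vector (axis times angle).
In Python, from plant import robot, cams gives the robot as it stands. The module is installed in compiled form; this text tells all that it offers.
- The arm moves only by the tool step_arm, never from a script. Its argument "deltas" is a list of rows, each an object with "offset": the shift along the tool's x, y, z in cm, a list of three; "roll": the turn about the tool's z in rad. In form: [{"offset": [x, y, z], "roll": roll}, ...]. A call has 1 to 12 rows; each row shifts and turns the commanded pose from where the row before left it, along the tool's axes as they then stand; what a row does not reach is not made up. A row lasts 1/8 s, in which the tool goes at most 62.5 mm and 10.7 degrees, less where a joint would pass 70% of its speed; a pose out of reach is approached as far as the arm can. A call with a gripper value outside its range is refused whole. "fingers" is the finger opening in cm, from 0 to 9.3, set as the call begins (left out, the last holds). The fingers move at their own pace and stop on an object; "grip_force" is the grip in N (left out, the last holds). Time passes only in rows, so rows that do not move let the fingers close. It gives the time, the measured TCP pose, the force and the opening at its end, in the units of the state.
- robot.read_state(): the state, without advancing time (a new reading comes with each control period).
- cams.read_camera(name): name is "side" or "top"; returns a dict with "pixels" (480x640x3 uint8, red, green, blue), "fx", "fy", "cx", "cy" (pixels), "extrinsics" (4x4, takes a point from world to camera coordinates). Camera axes: x right, y down, z forward; pixel columns grow to the right and rows downward; lengths in m; the calibration is good to about 2 mm. A picture is of the moment at which its call begins. There is no depth.
- robot.close_job(): hands the job in, once; it reports no verdict.
Trained networks look in a picture, given as the dict that the camera call returned (one of the last four; its "shot" number tells which), for a name from the list of things; names that differ only in an ending like _2 or _b are one class to them, and where a whole thing is asked for, a point or a joint stands for the part that bears it (a point fixed in the world has none). Each returns a list of dicts, best first, with "score" (0 to 1); they miss things now and then, are a little off and sometimes report something else, mostly with a low value. They report only what shows in the picture. A call takes as long as a camera call.
- cams.boxes_of(picture, thing): "xy" ([column, row] in pixels, amid what is visible of it).
- cams.silhouettes(picture, thing): "mask" (480x640 bool, what is visible of it) and "xy" ([column, row] in pixels, amid what is visible of it).
- cams.pinpoint(picture, thing): "xy" ([column, row] in pixels: a listed point, or the origin of a listed thing).
The state is a dict: "t": time; "q": joint angles; "dq": joint speeds; "joint_torque": joint torques, N m; "tool_pos": TCP position; "orientation": TCP orientation; "force": force on the tool from outside, world axes, zero at the start; "wrist_torque": the same for the moment, N m; "opening": finger opening in m.
Only numpy, scipy, OpenCV 4.12 (cv2) and the standard library are available. Lean on these libraries where they do the work, as an engineer would, in place of code of your own. Each camera call takes 0.05 s, during which the arm holds its last target. There are 200 camera calls.

## Task

Fit the loose flange nut on the stud of the hold-down clamp, flange down: set it on the thread, back it off (counter-clockwise from above) under light pressure until you feel it reach the ends of the thread and drop in, then turn it clockwise until it is finger-tight on the spring washer, and let go. Never force it on the thread, do not wrench it tight, and leave the other things on the bench where they are.

Things in the scene. Friction and masses are not known exactly. Their poses are not given: they have to be found in the camera images.
- flange_nut: Loose steel hexagon nut with a round flange, flange down. Origin: centre of its underside, z up along the bore. Hexagon 41 mm across flats (47 over corners), 6 to 24 mm above the origin; flats face 0, 60, 120.. degrees from its x axis. Flange 58 mm across, 6 thick. 0.24 kg. The only nut with a flange.
- nut_thread (a point): On the nut's axis at its thread's two lower ends, 4 mm above the underside; axes as the nut. Coarse two-start right-hand round thread, clear bore 21 mm. Where round the bore the thread begins is not known. Play of the nut on the stud: about 2 mm along the axis, 1 mm sideways.
- stud: Upright steel stud through the clamp's strap; fixed, does not turn. Origin on its axis at bench level, z up. Two-start right-hand round thread, 25 mm over crests, lead 15 mm a turn (starts 7.5 mm apart). Its upper ends lie opposite each other 81.5 mm above the bench (13.5 above the free spring washer); at which angle differs from stud to stud and its axes do not tell.
- stud_tip (a point): Top of the stud's nose, on its axis, 96 mm above the bench, 28 above the free spring washer. The nose, unthreaded down to the thread's ends and 18.6 mm thick, tapers to 12 mm over its last 6 mm and centres the nut. Pressing the nut on the thread with more than 60 N spoils the thread.
- thread_end (a point): On the stud's axis at its thread's upper ends. Set on, the nut lands with its underside anywhere from 5 to 12 mm above the spring washer, as the turn falls. Backed off it climbs at the lead up to 12 mm; within half a turn of backing the ends pass and it can drop about 7 mm, to 5 mm. Turned clockwise from there (lifted some 0.6 mm clear) it goes under the thread and screws down.
- clamp: Hold-down clamp and its work, fixed. Origin at bench level on the stud's axis, z up. Steel strap along y, 60 mm wide, from 92 mm to -y to 96 mm to +y, top 64 mm over the bench (highest part but the stud), on a stepped heel (+y) and a 50 mm square red tube along x (64 mm to -y, x from -70 to 230 mm), from whose far end a second tube goes off to -y.
- seat (a point): On the stud's axis at the top of the spring washer when free, 68 mm above the bench; does not move; axes as the clamp. Finger-tight: the play is taken up and the nut squashes the washer by 1 to 2 mm (12 to 24 N); the moment on the wrist is then about 0.15 to 0.4 N m while it turns, 0.1 to 0.2 standing. Let go, it stays by friction.
- plain_nut: Bystander: small plain hexagon nut, 30 mm across flats, 16 mm high, no flange. Origin: centre of its underside.
- washer: Bystander: flat steel washer, 56 mm across, 5 mm thick. Origin: centre of its underside.
- hammer: Bystander: hammer, 270 mm long, lying along its x axis. Origin near its middle, at bench level.
- brush: Bystander: wire brush, 200 mm long, lying along its x axis. Origin near its middle, at bench level.
- tape: Bystander: yellow tape measure, 66 x 36 x 62 mm high. Origin: centre of its underside.
- offcut: Bystander: offcut of square tube, 110 x 40 x 40 mm. Origin: centre of its underside.
- magnet_square: Bystander: flat triangular magnetic welding square, sides about 110 mm, 16 mm high. Origin: middle of its steel-faced long side, at bench level.
- wave_washer: Wave spring washer lying on the strap round the stud, 56 mm across, the nut's seat. Origin on the stud's axis at its underside, 64 mm above the bench; free height 4 mm; it gives under the nut by 1 mm for every 12 N, at most 2.5 mm, then it is flat and hard. Over 60 N is too tight.

How it is judged:
On the way, in this order (a step that is already met when the one before it is completed fails the run):
1. the nut, square on the stud, has been backed off to the very ends of the thread: it rides on them with its underside 10.2 to 13 mm above the free spring washer (horizontal distance between flange_nut and seat below 0.003 m and z of flange_nut in the frame of seat between 0.0102 and 0.013 m and angle between flange_nut's own z axis and vertical below 0.14 rad and contact force between flange_nut and stud above 0.3 N), for 0.06 s.
2. the thread has dropped in: underside less than 7 mm above the free spring washer (horizontal distance between flange_nut and seat below 0.003 m and z of flange_nut in the frame of seat below 0.007 m and angle between flange_nut's own z axis and vertical below 0.1 rad), for 0.1 s.
3. screwed down until it presses on the spring washer with more than 8 N (horizontal distance between flange_nut and seat below 0.003 m and z of flange_nut in the frame of seat below 0 m and contact force between flange_nut and wave_washer above 8 N), for 0.2 s.
At the end, for the whole second after the job is handed in: The flange nut is screwed on the stud (axis within 3 mm, tilt under 0.06 rad), at rest, and, let go, its flange still squashes the spring washer (underside 0.2 to 5 mm below the washer's free top) with more than 8 N, which is over three times its weight (horizontal distance between flange_nut and seat below 0.003 m and z of flange_nut in the frame of seat between -0.005 and -0.0002 m and angle between flange_nut's own z axis and vertical below 0.06 rad and contact force between flange_nut and wave_washer above 8 N and linear speed of flange_nut below 0.01 m/s); the robot touches nothing.
It fails at once if the nut is forced: pressed on the thread with more than 60 N before it is down near the washer (underside more than 3 mm above it) (z of flange_nut in the frame of seat above 0.003 m and horizontal distance between flange_nut and seat below 0.003 m and contact force between flange_nut and stud above 60 N).
It fails at once if wrenched tight: the nut presses on the spring washer with more than 60 N (contact force between flange_nut and wave_washer above 60 N).
It fails at once if another thing on the bench is moved by more than 3 cm (distance of any of plain_nut, washer, hammer, brush, tape, offcut, magnet_square from where it was at the start of the episode above 0.03 m).
It also fails if it takes over 70 s, if anything falls off the work surface, if the arm or the gripper's body presses on something with over 40 N, if the wrist force passes 120 N, or if a joint passes its speed limit or range.

## Working session

There is one attempt and no reset: what is moved stays moved. The work goes in short steps, Python scripts to look and compute and a tool call to move; the robot and the scene stay as the last step left them, time stands still between calls to the robot, and variables do not carry over. Pictures are saved under pics/ and viewed, about 8 in all and at most 12, crops included, and the job is handed in when it is done.

Besides the shell and the picture viewer there is one more tool, called after "Request:" as a command line: name --argument value ..., lists and objects as JSON in quotes. step_arm: Moves the arm, as the interface text tells. Its arguments: {"type":"object","properties":{"deltas":{"type":"array"},"fingers":{"type":"number"},"grip_force":{"type":"number"}},"required":["deltas"]}

```bash
mkdir -p pics
cat > h.py <<'E'
import numpy as np, cv2
from plant import robot, cams
def ray(p,xy):
    E=np.array(p["extrinsics"]);R,t=E[:3,:3],E[:3,3]
    d=R.T@np.array([(xy[0]-p["cx"])/p["fx"],(xy[1]-p["cy"])/p["fy"],1]);return -R.T@t,d/np.linalg.norm(d)
def atz(p,xy,z):
    o,d=ray(p,xy);return o+d*(z-o[2])/d[2]
def proj(p,X):
    E=np.array(p["extrinsics"]);c=E[:3,:3]@X+E[:3,3];return [c[0]/c[2]*p["fx"]+p["cx"],c[1]/c[2]*p["fy"]+p["cy"]]
def tri(rs):
    A=sum(np.eye(3)-np.outer(d,d) for o,d in rs);b=sum((np.eye(3)-np.outer(d,d))@o for o,d in rs);X=np.linalg.solve(A,b)
    return X,[np.linalg.norm(np.cross(X-o,d)) for o,d in rs]
def save(p,n): cv2.imwrite("pics/"+n+".png",p["pixels"][:,:,::-1])
E
python3 - <<'E'
from h import *
np.set_printoptions(precision=4,suppress=True)
s=robot.read_state();print(s,robot.hold_point_z)
P={}
for c in("top","side"):
    p=P[c]=cams.read_camera(c);save(p,c+"0");print(c,ray(p,(320,240)),p["fx"])
    for n in("flange_nut","nut_thread","stud_tip","thread_end","seat","stud","plain_nut","tape","hammer","brush","offcut","magnet_square","washer"):
        print(c,n,[(np.round(r["xy"],1).tolist(),round(r["score"],2)) for r in cams.pinpoint(p,n)[:2]])
E
```

```text
{'t': 0.0, 'q': array([-1.3564,  0.1312,  1.4892, -0.    ,  1.5229, -0.0854]), 'dq': array([-0.0005,  0.0007,  0.0019, -0.0005, -0.0007,  0.0009]), 'joint_torque': array([ -0.0007, -55.9856, -49.1755,   0.0766,   0.0355,  -0.0001]), 'tool_pos': array([ 0.1771, -0.5727,  0.2176]), 'orientation': array([-3.1046, -0.4688,  0.0002]), 'force': array([-0.0265, -0.3398,  0.5001]), 'wrist_torque': array([-0.0094,  0.038 ,  0.0061]), 'opening': 0.09266821672898816} 0.0188
top (array([0.2998, 0.0612, 1.4548]), array([ 0.1594,  0.011 , -0.9872])) 498.3166109834752
top flange_nut [([243.6, 251.8], 0.65)]
top nut_thread [([246.1, 250.6], 0.73), ([414.3, 243.1], 0.2)]
top stud_tip [([415.4, 243.6], 0.89), ([407.6, 245.3], 0.61)]
top thread_end [([413.7, 244.8], 0.75), ([281.5, 226.3], 0.63)]
top seat [([412.4, 244.0], 0.94)]
top stud [([166.0, 237.6], 0.6), ([406.1, 248.2], 0.4)]
top plain_nut [([282.5, 271.1], 0.57)]
top tape [([195.1, 296.0], 0.93)]
top hammer [([290.8, 171.2], 0.58)]
top brush [([166.7, 234.8], 0.97), ([471.4, 316.0], 0.31)]
top offcut [([414.2, 243.9], 0.5)]
top magnet_square [([216.5, 184.6], 0.91)]
top washer [([283.6, 227.2], 0.72), ([197.0, 297.0], 0.43)]
side (array([0.0385, 0.9708, 1.0149]), array([ 0.3537, -0.6601, -0.6627])) 599.2128270269386
side flange_nut [([276.5, 341.4], 0.67)]
side nut_thread [([276.4, 341.7], 0.64)]
side stud_tip [([370.8, 189.4], 0.84), ([178.1, 335.0], 0.19)]
side thread_end [([371.3, 191.2], 0.93)]
side seat [([371.7, 196.1], 0.77)]
side stud [([218.8, 267.1], 0.36)]
side plain_nut [([323.8, 315.6], 0.49)]
side tape [([293.3, 422.3], 0.64)]
side hammer [([219.3, 267.6], 0.97), ([279.0, 342.7], 0.45)]
side brush [([184.8, 419.0], 0.67)]
side offcut [([220.1, 266.7], 0.69), ([460.4, 203.2], 0.58)]
side magnet_square [([178.7, 339.0], 0.92)]
side washer [([277.9, 296.5], 0.61), ([178.3, 338.4], 0.6)]
```

View pics/top0.png

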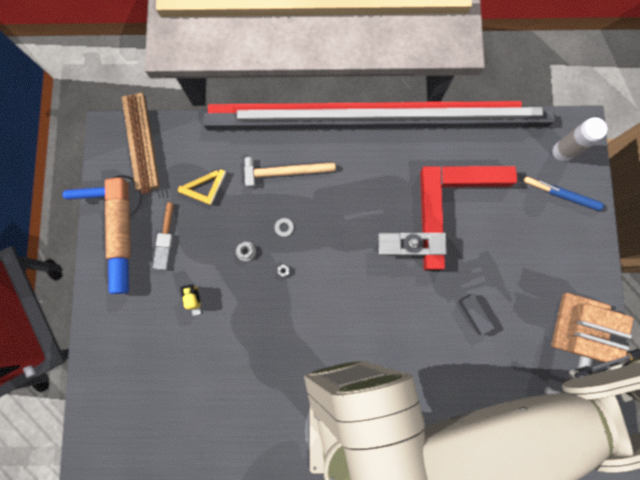

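View pics/side0.png

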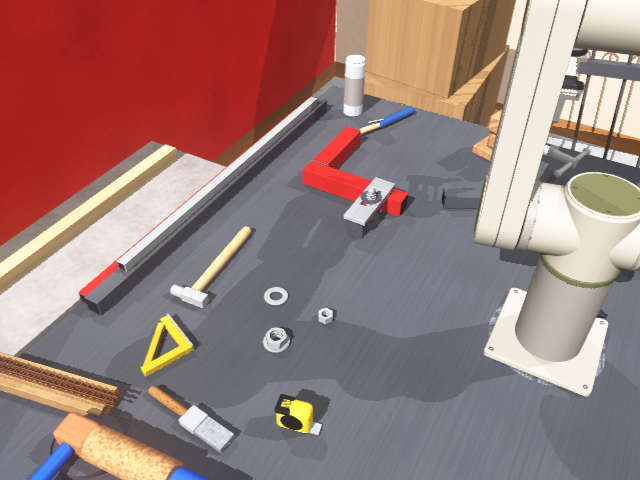

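Run:
```python
from h import *
np.set_printoptions(precision=4,suppress=True)
P={c:cams.read_camera(c) for c in("top","side")}
for n in("flange_nut","nut_thread","stud_tip","thread_end","seat"):
    r=[cams.pinpoint(P[c],n)[0] for c in P]
    print(n,tri([ray(P[c],q["xy"]) for c,q in zip(P,r)]))
for c in P:
    for n,z in(("flange_nut",.012),("stud",.08),("plain_nut",.008),("washer",.004),("hammer",.02),("brush",.02),("tape",.03),("offcut",.02),("magnet_square",.01)):
        m=cams.silhouettes(P[c],n)[:1]
        for q in m:
            xy=np.argwhere(q["mask"])[:,::-1].mean(0);print(c,n,round(q["score"],2),xy,q["mask"].sum(),atz(P[c],xy,z))
p=P["top"];i=p["pixels"][215:285,200:310];cv2.imwrite("pics/crop.png",cv2.resize(i,None,fx=7,fy=7,interpolation=cv2.INTER_CUBIC)[:,:,::-1])
```

```text
flange_nut (array([ 0.5054,  0.2875, -0.013 ]), [np.float64(0.0026926097524346514), np.float64(0.0026926097524348886)])Traceback (most recent call last):
  File "<stdin>", line 5, in <module>
IndexError: list index out of range
```

The pictures show the nut at top (246,251) and side (276,340), and the stud at top (414,243) and side (371,192). The plain nut (283,271) and the washer (284,227) are near the nut.

Run:
```python
from h import *
np.set_printoptions(precision=4,suppress=True)
P={c:cams.read_camera(c) for c in("top","side")}
for n in("nut_thread","stud_tip","thread_end","seat"):
    r=[(P[c],cams.pinpoint(P[c],n)) for c in P]; print(n,[[(np.round(a["xy"],1).tolist(),round(a["score"],2)) for a in q] for p,q in r])
    if all(q for p,q in r): print(tri([ray(p,q[0]["xy"]) for p,q in r]))
for c in P:
    for n,z in(("flange_nut",.012),("plain_nut",.008),("washer",.004),("hammer",.02)):
        for q in cams.silhouettes(P[c],n)[:1]:
            m=np.argwhere(q["mask"])[:,::-1];xy=m.mean(0);print(c,n,round(q["score"],2),xy,len(m),m.min(0),m.max(0),atz(P[c],xy,z))
i=[cv2.resize(P[c]["pixels"][y:y+50,x:x+50],(400,400),interpolation=cv2.INTER_CUBIC) for c,x,y in(("top",221,226),("side",251,316))]
cv2.imwrite("pics/crop.png",np.hstack(i)[:,:,::-1])
```

```text
nut_thread [[([244.9, 250.7], 0.69), ([197.1, 297.8], 0.46)], [([274.2, 342.3], 0.57)]]
(array([0.5047, 0.299 , 0.0015]), [np.float64(0.0001980134877708487), np.float64(0.00019801348777098555)])
stud_tip [[([412.9, 242.5], 0.83), ([292.1, 170.7], 0.53)], [([370.0, 189.0], 0.83)]]
(array([ 0.5109, -0.179 ,  0.0977]), [np.float64(0.0012769719060971517), np.float64(0.001276971906097381)])
thread_end [[([414.4, 245.0], 0.78), ([291.4, 172.3], 0.65)], [([371.8, 191.7], 0.56)]]
(array([ 0.5064, -0.1845,  0.0869]), [np.float64(0.002273034461928644), np.float64(0.0022730344619285984)])
seat [[([414.8, 243.6], 0.71), ([476.3, 316.3], 0.48)], [([371.5, 195.3], 0.76), ([463.4, 205.7], 0.63)]]
(array([ 0.5107, -0.1892,  0.0711]), [np.float64(8.734463742035678e-05), np.float64(8.73446374201553e-05)])
top flange_nut 0.52 [245.2481 250.8704] 270 [236 242] [254 260] [0.5025 0.2962 0.012 ]
top plain_nut 0.4 [282.7037 270.5679] 81 [278 265] [288 276] [0.4442 0.1865 0.008 ]
top washer 0.57 [244.9519 250.8889] 270 [236 242] [254 260] [0.5036 0.2983 0.004 ]
top hammer 0.82 [281.9341 170.1636] 911 [244 157] [334 186] [0.7439 0.1894 0.02  ]
side flange_nut 0.96 [275.8038 340.1434] 530 [263 328] [289 352] [0.5002 0.2994 0.012 ]
side plain_nut 0.73 [325.2444 315.7722] 180 [318 309] [332 323] [0.4432 0.1843 0.008 ]
side washer 0.49 [275.1863 295.673 ] 263 [264 287] [287 304] [0.5741 0.1845 0.004 ]
side hammer 0.89 [209.2435 273.6462] 1351 [171 227] [250 307] [0.7376 0.2137 0.02  ]
```

View pics/crop.png

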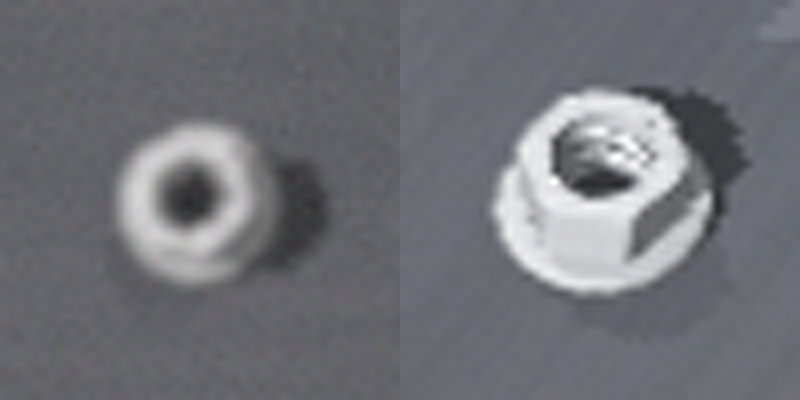

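Run:
```python
from h import *
np.set_printoptions(precision=4,suppress=True)
p=cams.read_camera("side");u=lambda x,y:(251+(x-400)/8-.5+.06,316+y/8-.5+.06)
A,B,C=[atz(p,u(*q),.024) for q in((546,205),(632,213),(690,162))]
for a,b in((A,B),(B,C)): d=(b-a);print(np.linalg.norm(d),np.degrees(np.arctan2(d[1],d[0]))%60)
print(A,B,C)
# project hexagon hypotheses & draw
c=np.array([.502,.298]);
big=cv2.resize(p["pixels"][316:366,251:301],(600,600),interpolation=cv2.INTER_CUBIC)[:,:,::-1].copy();im=[]
for th in(-10,0,10,20):
    j=big.copy()
    for z in(.006,.024):
        pts=[proj(p,np.array([*(c+.0237*np.array([np.cos(a),np.sin(a)])),z])) for a in np.radians(th+30+60*np.arange(6))]
        pts=[((x-251+.5)*12,(y-316+.5)*12) for x,y in pts]
        cv2.polylines(j,[np.int32(pts)],True,(0,0,255) if z>.01 else (255,0,0),1)
    im.append(cv2.resize(j[:480],(400,300)))
cv2.imwrite("pics/hyp.png",np.vstack([np.hstack(im[:2]),np.hstack(im[2:])]))
```

```text
0.022741436875929402 22.895567743341815
0.022469077483153056 18.90486731945164
[0.5059 0.317  0.024 ] [0.4849 0.3081 0.024 ] [0.4806 0.2861 0.024 ]
```

View pics/hyp.png

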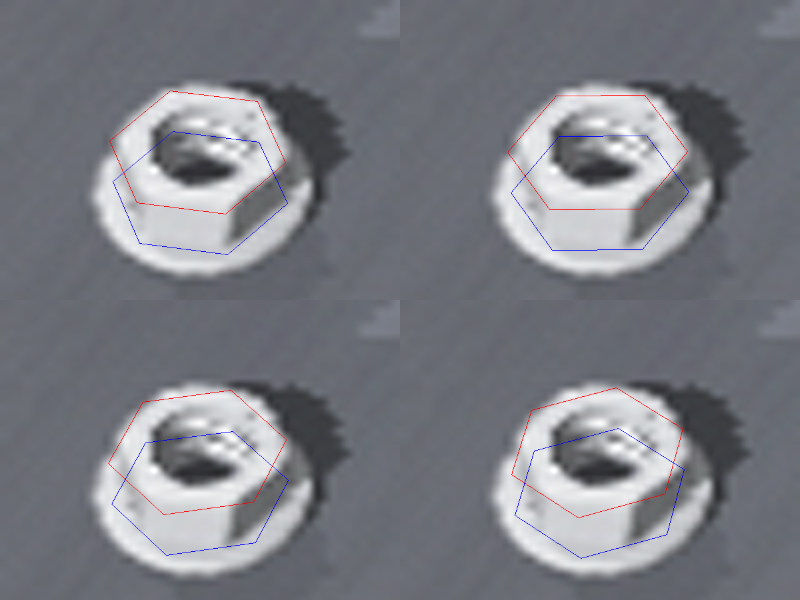

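```bash
cat >> h.py <<'E'
from scipy.spatial.transform import Rotation as Rn
def st(tgt=None,head=None):
    s=robot.read_state();R=Rn.from_rotvec(s["orientation"]).as_matrix();h=np.degrees(np.arctan2(R[1,1],R[0,1]))
    print("t",s["t"],"pos",s["tool_pos"].round(4),"head",h.round(2),"tilt",np.degrees(np.arccos(-R[2,2])).round(2),"q6",np.degrees(s["q"][5]).round(1),"F",s["force"].round(1),"M",s["wrist_torque"].round(2),"open",round(s["opening"],4))
    if tgt is not None: print("offset cm",(R.T@(np.array(tgt)-s["tool_pos"])*100).round(2))
    if head is not None: print("roll",round(np.radians((h-head+90)%180-90),4))
E
python3 -c "
from h import *
st([.45,-.2,.2],-9);st([.502,.296,.15]);print(Rn.from_rotvec(robot.read_state()['orientation']).as_matrix().T@np.array([.052,.496,-.05])*100)"
```

```text
t 2.6 pos [ 0.1772 -0.5732  0.2186] head -72.82 tilt 0.0 q6 -4.9 F [0.2 0.8 0.1] M [ 0.03  0.05 -0.01] open 0.093
offset cm [ 37.09 -27.6    1.86]
roll -1.1139
t 2.6 pos [ 0.1772 -0.5732  0.2186] head -72.82 tilt 0.0 q6 -4.9 F [0.2 0.8 0.1] M [ 0.03  0.05 -0.01] open 0.093
offset cm [ 56.7  -73.45   6.86]
[ 19.61727751 -45.85144316   5.00075824]
```

Request:
step_arm --deltas '[{"offset": [3.71,-2.76,0.18],"roll": 0},{"offset": [3.71,-2.76,0.18],"roll": 0},{"offset": [3.71,-2.76,0.18],"roll": 0},{"offset": [3.71,-2.76,0.18],"roll": 0},{"offset": [3.71,-2.76,0.18],"roll": 0},{"offset": [3.71,-2.76,0.18],"roll": 0},{"offset": [3.71,-2.76,0.18],"roll": 0},{"offset": [3.71,-2.76,0.18],"roll": 0},{"offset": [3.71,-2.76,0.18],"roll": 0},{"offset": [3.71,-2.76,0.18],"roll": 0}]'

```text
t: 3.85
tool_pos: [0.451, -0.1987, 0.2009]
orientation: [3.106, 0.469, 0.001]
force: [0.5, -0.1, 0.8]
opening: 0.0929
```

Request:
step_arm --deltas '[{"offset": [1.78,-4.17,0.45],"roll": 0},{"offset": [1.78,-4.17,0.45],"roll": 0},{"offset": [1.78,-4.17,0.45],"roll": 0},{"offset": [1.78,-4.17,0.45],"roll": 0},{"offset": [1.78,-4.17,0.45],"roll": 0},{"offset": [1.78,-4.17,0.45],"roll": 0},{"offset": [1.78,-4.17,0.45],"roll": 0},{"offset": [1.78,-4.17,0.45],"roll": 0},{"offset": [1.78,-4.17,0.45],"roll": 0},{"offset": [1.78,-4.17,0.45],"roll": 0},{"offset": [1.78,-4.17,0.45],"roll": 0}]'

```text
t: 5.22
tool_pos: [0.5018, 0.2976, 0.1511]
orientation: [3.106, 0.469, 0.001]
force: [0.1, -0.4, 0.3]
opening: 0.0932
```

Request:
step_arm --deltas '[{"offset": [0,0,0],"roll": -0.16},{"offset": [0,0,0],"roll": -0.16},{"offset": [0,0,0],"roll": -0.16},{"offset": [0,0,0],"roll": -0.16},{"offset": [0,0,0],"roll": -0.16},{"offset": [0,0,0],"roll": -0.16},{"offset": [0,0,0],"roll": -0.15},{"offset": [0,0,0],"roll": 0}]'

```text
t: 6.22
tool_pos: [0.5017, 0.2961, 0.1511]
orientation: [-2.394, -2.035, -0.0]
force: [0.4, 0.4, -0.5]
opening: 0.0929
```

Run:
```python
from h import *
np.set_printoptions(precision=4,suppress=True)
st([.502,.296,.0085],-9)
R=[]
for k in(1,2):
  P={c:cams.read_camera(c) for c in("top","side")}
  for n in("nut_thread","flange_nut"):
    print(n,[[(np.round(a["xy"],1).tolist(),round(a["score"],2),atz(P[c],a["xy"],.004 if "t" in n[-2:] and n[0]=="n" else 0)[:2]) for a in cams.pinpoint(P[c],n)[:1]] for c in P])
p=P["side"];u,v=map(int,proj(p,np.array([.502,.296,.05])));i=p["pixels"][v-60:v+60,u-80:u+80]
cv2.imwrite("pics/g.png",cv2.resize(i,None,fx=5,fy=5,interpolation=cv2.INTER_CUBIC)[:,:,::-1])
```

```text
t 6.225 pos [0.5017 0.2961 0.1511] head -9.28 tilt 0.0 q6 34.8 F [ 0.4  0.4 -0.5] M [ 0.   -0.08 -0.01] open 0.0929
offset cm [-0.01  0.03 14.26]
roll -0.0048
nut_thread [[([245.9, 250.2], 0.43, array([0.5062, 0.2962]))], [([275.6, 343.0], 0.66, array([0.502 , 0.2981]))]]
flange_nut [[([283.3, 228.0], 0.69, array([0.5718, 0.1861]))], [([273.6, 342.0], 0.85, array([0.5071, 0.298 ]))]]
nut_thread [[([244.7, 252.4], 0.58, array([0.4996, 0.2997]))], []]
flange_nut [[([245.4, 251.2], 0.56, array([0.5032, 0.2977]))], [([276.3, 343.6], 0.57, array([0.4998, 0.2988]))]]
```

View pics/g.png

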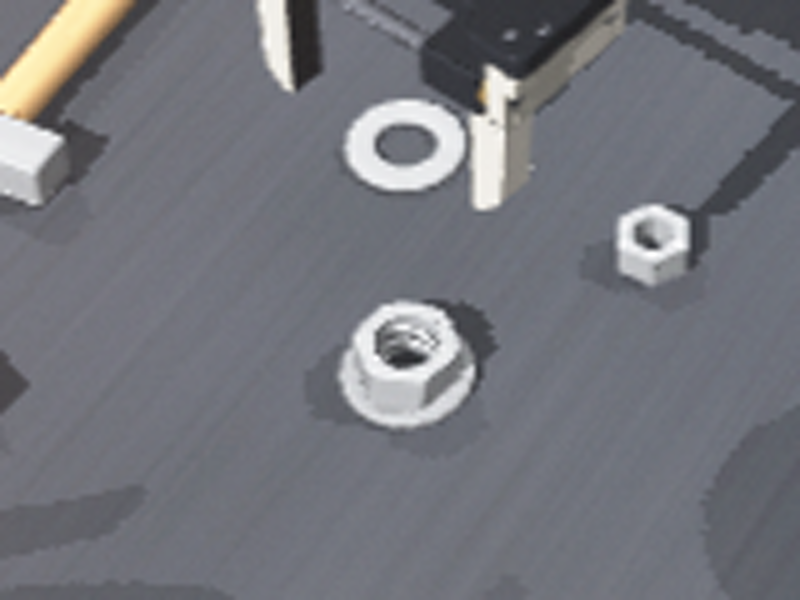

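The side crop shows the jaws open above the nut and clear of the washer and the plain nut. Descending to grip just above the flange.

Request:
step_arm --deltas '[{"offset": [0.15,0,4],"roll": 0},{"offset": [0,0,4],"roll": 0},{"offset": [0,0,3.5],"roll": 0},{"offset": [0,0,2.0],"roll": 0},{"offset": [0,0,0.75],"roll": 0},{"offset": [0,0,0],"roll": 0}]' --fingers 7.0

```text
t: 7.58
tool_pos: [0.5024, 0.2978, 0.0092]
orientation: [2.393, 2.036, 0.001]
force: [-0.4, 1.2, 0.4]
opening: 0.07
```

Request:
step_arm --deltas '[{"offset": [0,0,0],"roll": 0},{"offset": [0,0,0],"roll": 0},{"offset": [0,0,0],"roll": 0},{"offset": [0,0,0],"roll": 0},{"offset": [0,0,0],"roll": 0},{"offset": [0,0,0],"roll": 0}]' --fingers 3.5 --grip_force 25

```text
t: 8.32
tool_pos: [0.5024, 0.2977, 0.0092]
orientation: [2.393, 2.035, 0.001]
force: [-0.7, -0.3, 5.6]
opening: 0.0409
```

```bash
python3 -c "
from h import *
st()"
```

```text
t 8.325 pos [0.5024 0.2977 0.0092] head -9.22 tilt 0.05 q6 34.8 F [-0.7 -0.3  5.6] M [-0.14  0.02  0.05] open 0.0409
```

Request:
step_arm --deltas '[{"offset": [0,0,-1],"roll": 0},{"offset": [0,0,-4],"roll": 0},{"offset": [0,0,-5],"roll": 0},{"offset": [0,0,-5],"roll": 0},{"offset": [0,0,0],"roll": 0}]'

```text
t: 8.95
tool_pos: [0.5048, 0.299, 0.1645]
orientation: [2.391, 2.034, 0.014]
force: [0.1, -0.3, -2.1]
opening: 0.0409
```

Request:
step_arm --deltas '[{"offset": [-4.75,0.83,0],"roll": 0},{"offset": [-4.75,0.83,0],"roll": 0},{"offset": [-4.75,0.83,0],"roll": 0},{"offset": [-4.75,0.83,0],"roll": 0},{"offset": [-4.75,0.83,0],"roll": 0},{"offset": [-4.75,0.83,0],"roll": 0},{"offset": [-4.75,0.83,0],"roll": 0},{"offset": [-4.75,0.83,0],"roll": 0}]'

```text
t: 9.95
tool_pos: [0.5053, -0.0894, 0.1569]
orientation: [-2.391, -2.034, 0.002]
force: [1.8, 0.1, -2.2]
opening: 0.0407
```

Run:
```python
from h import *
np.set_printoptions(precision=4,suppress=True)
st()
P={c:[] for c in("top","side")}
for k in range(4):
  for c in P:
    p=cams.read_camera(c)
    for n,z in(("stud_tip",.096),("seat",.068),("thread_end",.0815)):
      for a in cams.pinpoint(p,n)[:1]:
        if a["score"]>.4: P[c].append(atz(p,a["xy"],z)[:2])
for c in P: a=np.array(P[c]);print(c,len(a),np.median(a,0),a.std(0))
i=cv2.resize(p["pixels"][120:300,230:470],(800,600),interpolation=cv2.INTER_CUBIC);cv2.imwrite("pics/s.png",i[:,:,::-1])
```

```text
t 9.95 pos [ 0.5053 -0.0894  0.1569] head -9.22 tilt 0.15 q6 -6.5 F [ 1.8  0.1 -2.2] M [-0.07 -0.16  0.01] open 0.0407
top 12 [ 0.5092 -0.1822] [0.006  0.0043]
side 10 [ 0.5102 -0.1867] [0.0046 0.0063]
```

View pics/s.png

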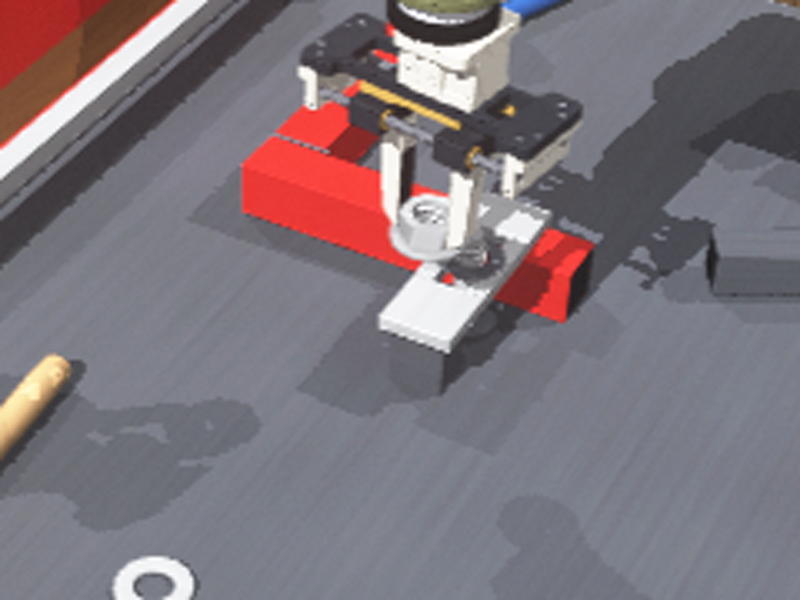

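Request:
step_arm --deltas '[{"offset": [-4.65,1.0,0],"roll": 0},{"offset": [-4.65,1.0,0],"roll": 0},{"offset": [0,0,0],"roll": 0.16},{"offset": [0,0,0],"roll": 0.16},{"offset": [0,0,0],"roll": 0.16},{"offset": [0,0,0],"roll": 0.16},{"offset": [0,0,0],"roll": 0.16},{"offset": [0,0,0],"roll": 0.08},{"offset": [0,0,0],"roll": 0},{"offset": [0,0,0],"roll": 0}]'

```text
t: 12.8
tool_pos: [0.5114, -0.1832, 0.1586]
orientation: [-3.031, -0.825, 0.0]
force: [-0.1, 0.3, -2.1]
opening: 0.0408
```

Run:
```python
from h import *
np.set_printoptions(precision=4,suppress=True)
st([.51,-.1845,.12])
z=robot.read_state()["tool_pos"][2]-.0092
for c in("top","side"):
  S=[];N=[]
  for k in range(4):
    p=cams.read_camera(c)
    for n,zz,L in(("stud_tip",.096,S),("seat",.068,S),("nut_thread",z+.004,N),("flange_nut",z,N)):
      for a in cams.pinpoint(p,n)[:1]:
        if a["score"]>.4: L.append([*atz(p,a["xy"],zz)[:2],n[0]=="s"])
  for L in(S,N):
    if L: a=np.array(L);print(c,len(a),np.median(a,0),a.std(0))
  if c=="top":i1=cv2.resize(p["pixels"][210:275,375:460],(400,306),interpolation=cv2.INTER_CUBIC)
  else:i2=cv2.resize(p["pixels"][130:222,310:430],(400,306),interpolation=cv2.INTER_CUBIC)
cv2.imwrite("pics/a.png",np.hstack([i1,i2])[:,:,::-1])
```

```text
t 12.8 pos [ 0.5114 -0.1832  0.1586] head -59.54 tilt 0.0 q6 34.4 F [-0.1  0.3 -2.1] M [-0.02  0.01  0.01] open 0.0408
offset cm [-0.19  0.04  3.86]
top 8 [ 0.5128 -0.1826  1.    ] [0.0035 0.0032 0.    ]
top 1 [0.3657 0.4009 0.    ] [0. 0. 0.]
side 7 [ 0.512  -0.1903  1.    ] [0.0042 0.0063 0.    ]
side 8 [ 0.5107 -0.186   0.    ] [0.0415 0.1568 0.    ]
```

View pics/a.png

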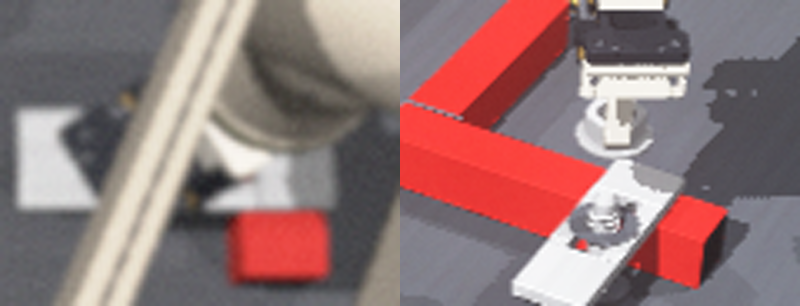

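Run:
```python
from h import *
np.set_printoptions(precision=4,suppress=True)
p=cams.read_camera("side");t=robot.read_state()["tool_pos"]
u=lambda x,y:(310+(x-400)/3.333-.35,130+y/3.326-.35)
print("nut predicted px",proj(p,t-[0,0,.0092]),"obs",u(613,133))
print("tip",atz(p,u(605,195),.096))
m=cams.silhouettes(p,"flange_nut")[0];a=np.argwhere(m["mask"])[:,::-1];print(m["score"],len(a),a.min(0),a.max(0))
g=p["pixels"][165:215,345:400]
w=p["pixels"][180:208,355:390]
cv2.imwrite("pics/b.png",cv2.resize(p["pixels"][155:211,340:410],(800,640)[:2],interpolation=cv2.INTER_CUBIC)[:600,:,::-1])
```

```text
nut predicted px [np.float64(372.4361542981838), np.float64(171.5184622856395)] obs (373.55639063906386, 169.63797354179195)
tip [ 0.5118 -0.1851  0.096 ]
0.54 222 [363 160] [385 177]
```

View pics/b.png

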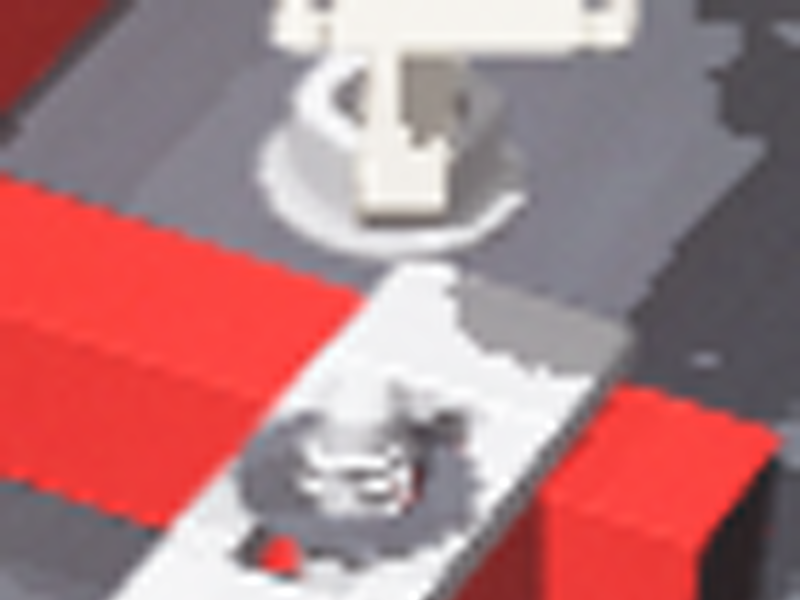

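Run:
```python
from h import *
np.set_printoptions(precision=4,suppress=True)
p=cams.read_camera("side");t=robot.read_state()["tool_pos"];print(t)
print("nut",atz(p,(373.6,169.3),t[2]-.0092),"washer",atz(p,(370.9,197),.066),atz(p,(370.9,196.5),.066))
print(p["extrinsics"][:3,:3])
# top: strap ring in first unobstructed views via stored picture
im=cv2.imread("pics/top0.png");cv2.imwrite("pics/c.png",cv2.resize(im[225:263,390:440],(800,608))[:600])
```

```text
[ 0.5115 -0.1832  0.1587]
nut [ 0.5131 -0.1934  0.1495] washer [ 0.5115 -0.1881  0.066 ] [ 0.5125 -0.19    0.066 ]
[[-0.8743 -0.4852  0.0121]
 [-0.3304  0.5768 -0.7471]
 [ 0.3555 -0.6572 -0.6646]]
```

View pics/c.png

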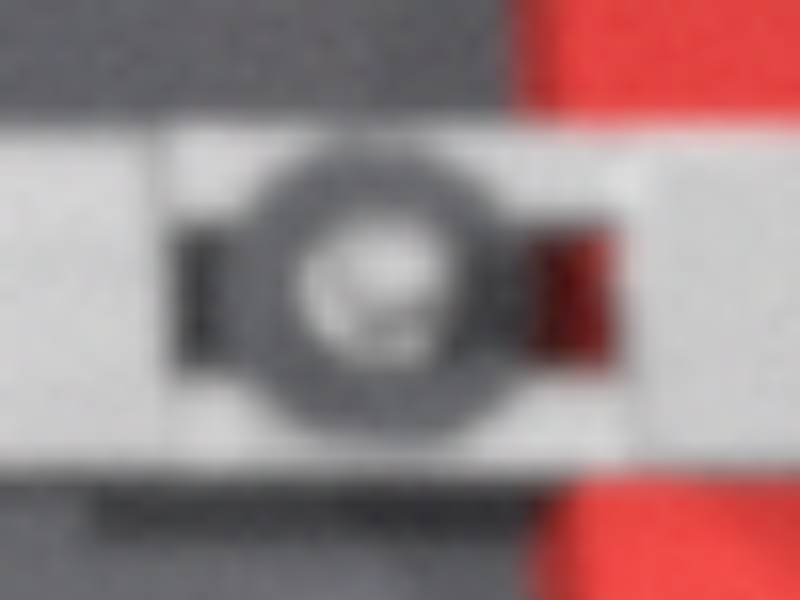

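Over the stud, the side crop puts the nut about 2–3 mm off along the flats (tool −x). I'll correct by +0.24 cm in x and come down to just above the tip.

Request:
step_arm --deltas '[{"offset": [0.24,0,2.5],"roll": 0},{"offset": [0,0,2.0],"roll": 0},{"offset": [0,0,0.6],"roll": 0},{"offset": [0,0,0.2],"roll": 0}]'

```text
t: 15.45
tool_pos: [0.5132, -0.1819, 0.1052]
orientation: [-3.031, -0.822, 0.001]
force: [0.3, 0.5, -2.1]
opening: 0.041
```

Request:
step_arm --deltas '[{"offset": [0,0,0.2],"roll": 0},{"offset": [0,0,0.2],"roll": 0}]'

```text
t: 15.7
tool_pos: [0.5141, -0.1822, 0.1024]
orientation: [3.031, 0.822, 0.002]
force: [1.0, -0.2, -2.3]
opening: 0.0408
```

Request:
step_arm --deltas '[{"offset": [0,0,0.2],"roll": 0},{"offset": [0,0,0.1],"roll": 0}]'

```text
t: 15.95
tool_pos: [0.5136, -0.182, 0.0987]
orientation: [3.032, 0.823, 0.0]
force: [-0.8, -0.8, -2.4]
opening: 0.0408
```

Request:
step_arm --deltas '[{"offset": [0,0,0.15],"roll": 0},{"offset": [0,0,0.1],"roll": 0}]'

```text
t: 16.2
tool_pos: [0.5138, -0.1823, 0.0964]
orientation: [3.031, 0.822, 0.001]
force: [0.4, -1.8, -0.5]
opening: 0.0409
```

Request:
step_arm --deltas '[{"offset": [0,0,0.15],"roll": 0},{"offset": [0,0,0.15],"roll": 0}]'

```text
t: 16.45
tool_pos: [0.5142, -0.1828, 0.0937]
orientation: [3.03, 0.822, 0.002]
force: [2.1, -4.7, -0.8]
opening: 0.0407
```

Request:
step_arm --deltas '[{"offset": [0,0,0.15],"roll": 0},{"offset": [0,0,0.1],"roll": 0}]'

```text
t: 16.7
tool_pos: [0.5143, -0.1828, 0.0912]
orientation: [3.03, 0.822, 0.002]
force: [2.7, -4.9, -0.5]
opening: 0.0408
```

Request:
step_arm --deltas '[{"offset": [0,0.12,0.1],"roll": 0},{"offset": [0,0,0.1],"roll": 0}]'

```text
t: 16.95
tool_pos: [0.5141, -0.183, 0.0885]
orientation: [-3.032, -0.822, 0.0]
force: [1.1, -2.9, -1.7]
opening: 0.041
```

Request:
step_arm --deltas '[{"offset": [0,0,0.1],"roll": 0},{"offset": [0,0,0.0],"roll": 0}]'

```text
t: 17.2
tool_pos: [0.5141, -0.1831, 0.0875]
orientation: [3.032, 0.823, -0.0]
force: [2.1, -4.6, -3.0]
opening: 0.041
```

Request:
step_arm --deltas '[{"offset": [0,0.1,0.1],"roll": 0},{"offset": [0,0,0.0],"roll": 0}]'

```text
t: 17.45
tool_pos: [0.5143, -0.1833, 0.0867]
orientation: [-3.031, -0.822, 0.001]
force: [-2.0, 2.8, 3.1]
opening: 0.041
```

Request:
step_arm --deltas '[{"offset": [0,0,0.1],"roll": 0},{"offset": [0,0,0.0],"roll": 0}]'

```text
t: 17.7
tool_pos: [0.5145, -0.1833, 0.0864]
orientation: [-3.031, -0.823, 0.0]
force: [-4.9, 4.2, 10.1]
opening: 0.0407
```

Request:
step_arm --deltas '[{"offset": [0,-0.06,0],"roll": 0},{"offset": [0,-0.03,-0.04],"roll": -0.17},{"offset": [0,0,0],"roll": 0}]'

```text
t: 18.08
tool_pos: [0.5139, -0.1832, 0.0868]
orientation: [2.95, 1.081, -0.001]
force: [-4.8, 0.7, 8.2]
opening: 0.0405
```

```bash
cat >> h.py <<'E'
def ft():
    s=robot.read_state();R=Rn.from_rotvec(s["orientation"]).as_matrix();print("tool F",(R.T@s["force"]).round(1))
    st()
E
python3 -c "
from h import *
ft()"
```

```text
tool F [-3.2 -3.6 -8.2]
t 18.075 pos [ 0.5139 -0.1832  0.0868] head -49.76 tilt 0.03 q6 24.8 F [-4.8  0.7  8.2] M [-0.11  0.8  -0.04] open 0.0405
```

Request:
step_arm --deltas '[{"offset": [-0.03,-0.06,-0.04],"roll": -0.17},{"offset": [0,-0.04,-0.04],"roll": -0.17},{"offset": [0,0,0],"roll": 0}]'

```text
t: 18.45
tool_pos: [0.5131, -0.1827, 0.0874]
orientation: [2.724, 1.564, -0.001]
force: [-2.8, 0.2, 6.2]
opening: 0.0408
```

```bash
python3 -c "
from h import *
ft()"
```

```text
tool F [-1.3 -2.5 -6.2]
t 18.45 pos [ 0.5131 -0.1827  0.0874] head -30.28 tilt 0.02 q6 5.3 F [-2.8  0.2  6.2] M [-0.14  0.5  -0.02] open 0.0408
```

Request:
step_arm --deltas '[{"offset": [-0.01,-0.06,-0.04],"roll": -0.17},{"offset": [0,-0.04,-0.03],"roll": -0.17},{"offset": [0,0,0],"roll": 0}]'

```text
t: 18.82
tool_pos: [0.5124, -0.1823, 0.0878]
orientation: [2.424, 1.998, 0.0]
force: [-1.8, -2.1, 3.5]
opening: 0.0408
```

```bash
python3 -c "
from h import *
ft()"
```

```text
tool F [-2.4 -1.4 -3.5]
t 18.825 pos [ 0.5124 -0.1823  0.0878] head -11.01 tilt 0.02 q6 -14.0 F [-1.8 -2.1  3.5] M [-0.33  0.12 -0.  ] open 0.0408
```

Request:
step_arm --deltas '[{"offset": [-0.01,-0.05,-0.01],"roll": -0.17},{"offset": [0,-0.03,-0.01],"roll": -0.17},{"offset": [0,0,0],"roll": 0}]'

```text
t: 19.2
tool_pos: [0.5118, -0.1822, 0.0875]
orientation: [2.055, 2.376, 0.001]
force: [3.4, -2.4, -2.1]
opening: 0.0405
```

```bash
python3 -c "
from h import *
ft()"
```

```text
tool F [-2.9  3.   2.1]
t 19.2 pos [ 0.5118 -0.1822  0.0875] head 8.28 tilt 0.04 q6 -33.3 F [ 3.4 -2.4 -2.1] M [-0.49 -0.59  0.01] open 0.0405
```

Request:
step_arm --deltas '[{"offset": [0,0.03,0.1],"roll": 0},{"offset": [0,0,0],"roll": 0}]'

```text
t: 19.45
tool_pos: [0.5118, -0.1822, 0.0865]
orientation: [-2.054, -2.377, 0.0]
force: [2.0, -2.6, -3.6]
opening: 0.0409
```

```bash
python3 -c "
from h import *
ft()"
```

```text
tool F [-2.9  1.6  3.6]
t 19.45 pos [ 0.5118 -0.1822  0.0865] head 8.36 tilt 0.0 q6 -33.4 F [ 2.  -2.6 -3.6] M [-0.61 -0.4   0.01] open 0.0409
```

Request:
step_arm --deltas '[{"offset": [0,0.02,0.15],"roll": 0},{"offset": [0,0,0.1],"roll": 0},{"offset": [0,0,0],"roll": 0}]'

```text
t: 19.82
tool_pos: [0.512, -0.1821, 0.0841]
orientation: [-2.05, -2.38, -0.0]
force: [2.5, -2.0, -3.1]
opening: 0.0412
```

Request:
step_arm --deltas '[{"offset": [0,0,0.1],"roll": 0},{"offset": [0,0,0],"roll": 0}]'

```text
t: 20.08
tool_pos: [0.512, -0.1821, 0.0832]
orientation: [2.05, 2.381, 0.0]
force: [1.8, -2.5, -2.4]
opening: 0.0407
```

Request:
step_arm --deltas '[{"offset": [0,0,0.1],"roll": 0},{"offset": [0,0,0],"roll": 0}]'

```text
t: 20.32
tool_pos: [0.5121, -0.1822, 0.0824]
orientation: [2.05, 2.38, 0.0]
force: [0.8, -2.2, -0.6]
opening: 0.0407
```

Request:
step_arm --deltas '[{"offset": [0,0,0.1],"roll": 0},{"offset": [0,0,0],"roll": 0}]'

```text
t: 20.58
tool_pos: [0.5122, -0.1822, 0.0821]
orientation: [2.05, 2.38, 0.0]
force: [-2.1, -0.9, 6.6]
opening: 0.0408
```

Request:
step_arm --deltas '[{"offset": [0,0,-0.06],"roll": 0},{"offset": [0,0,0],"roll": 0}]'

```text
t: 20.82
tool_pos: [0.5122, -0.1822, 0.0822]
orientation: [2.05, 2.38, 0.0]
force: [-1.2, -2.5, 4.3]
opening: 0.0409
```

Request:
step_arm --deltas '[{"offset": [0,0,0],"roll": 0},{"offset": [0,0,0],"roll": 0},{"offset": [-0.24,0,0],"roll": 0},{"offset": [0,0,0.1],"roll": 0},{"offset": [0,0,0],"roll": 0}]' --fingers 5.0

```text
t: 21.45
tool_pos: [0.5122, -0.1844, 0.0806]
orientation: [-2.05, -2.38, 0.0]
force: [0.0, -0.5, -0.3]
opening: 0.05
```

```bash
python3 -c "
from h import *
ft()"
```

```text
tool F [-0.5 -0.   0.3]
t 21.45 pos [ 0.5122 -0.1844  0.0806] head 8.53 tilt 0.02 q6 -33.7 F [ 0.  -0.5 -0.3] M [-0.02 -0.08 -0.02] open 0.05
```

Request:
step_arm --deltas '[{"offset": [0,0,0.08],"roll": 0},{"offset": [0,0,0],"roll": 0}]'

```text
t: 21.7
tool_pos: [0.5123, -0.1844, 0.0799]
orientation: [-2.05, -2.381, 0.0]
force: [-0.8, -0.2, -0.3]
opening: 0.0499
```

Request:
step_arm --deltas '[{"offset": [0,0,0.08],"roll": 0},{"offset": [0,0,0],"roll": 0}]'

```text
t: 21.95
tool_pos: [0.5125, -0.1845, 0.0794]
orientation: [2.05, 2.38, 0.0]
force: [0.2, 0.9, 1.6]
opening: 0.0498
```

Request:
step_arm --deltas '[{"offset": [0,0,0.06],"roll": 0},{"offset": [0,0,0],"roll": 0}]'

```text
t: 22.2
tool_pos: [0.5126, -0.1846, 0.0792]
orientation: [2.05, 2.38, 0.0]
force: [-1.8, 0.7, 6.0]
opening: 0.0497
```

Request:
step_arm --deltas '[{"offset": [0,0,-0.45],"roll": 0},{"offset": [0,0,0],"roll": 0},{"offset": [0,0,0],"roll": 0}]' --fingers 7.0

```text
t: 22.58
tool_pos: [0.5123, -0.1845, 0.083]
orientation: [-2.05, -2.381, 0.0]
force: [0.2, 0.1, -0.6]
opening: 0.0693
```

Request:
step_arm --deltas '[{"offset": [0,0,0],"roll": 0.1745},{"offset": [0,0,0],"roll": 0.1745},{"offset": [0,0,0],"roll": 0.1745},{"offset": [0,0,0],"roll": 0.1745},{"offset": [0,0,0],"roll": 0.1745},{"offset": [0,0,0],"roll": 0.1745},{"offset": [0,0,0],"roll": 0.1745},{"offset": [0,0,0],"roll": 0.1745},{"offset": [0,0,0],"roll": 0.1745},{"offset": [0,0,0],"roll": 0.1745},{"offset": [0,0,0],"roll": 0.1745},{"offset": [0,0,0],"roll": 0.1745}]'

```text
t: 24.08
tool_pos: [0.5122, -0.1844, 0.0828]
orientation: [-3.085, 0.593, 0.001]
force: [-0.3, -0.1, -0.2]
opening: 0.0702
```

Request:
step_arm --deltas '[{"offset": [0,0,0],"roll": 0},{"offset": [0,0,0],"roll": 0},{"offset": [0,0,0],"roll": 0},{"offset": [0,0,0],"roll": 0}]' --fingers 3.5 --grip_force 25

```text
t: 24.58
tool_pos: [0.5123, -0.1844, 0.0831]
orientation: [-3.087, 0.583, 0.0]
force: [0.2, 0.2, -0.5]
opening: 0.0409
```

```bash
python3 -c "
from h import *
ft()"
```

```text
tool F [ 0.1 -0.3  0.5]
t 24.575 pos [ 0.5123 -0.1844  0.0831] head -111.38 tilt 0.01 q6 86.2 F [ 0.2  0.2 -0.5] M [0.13 0.03 0.02] open 0.0409
```

Request:
step_arm --deltas '[{"offset": [0,0,0.07],"roll": 0},{"offset": [0,0,-0.04],"roll": -0.17},{"offset": [0,0,-0.04],"roll": -0.17},{"offset": [0,0,-0.04],"roll": -0.17},{"offset": [0,0,0],"roll": 0}]'

```text
t: 25.2
tool_pos: [0.5126, -0.1847, 0.0843]
orientation: [3.134, 0.217, 0.001]
force: [-2.1, 1.0, 5.3]
opening: 0.0409
```

```bash
python3 -c "
from h import *
ft()"
```

```text
tool F [-1.9 -1.3 -5.3]
t 25.2 pos [ 0.5126 -0.1847  0.0843] head -82.09 tilt 0.04 q6 56.9 F [-2.1  1.   5.3] M [ 0.    0.41 -0.01] open 0.0409
```

Tracks the lead well. Continue.

Request:
step_arm --deltas '[{"offset": [0,0,-0.04],"roll": -0.17},{"offset": [0,0,-0.04],"roll": -0.17},{"offset": [0,0,-0.04],"roll": -0.17},{"offset": [0,0,-0.04],"roll": -0.17},{"offset": [0,0,0],"roll": 0}]'

```text
t: 25.82
tool_pos: [0.5126, -0.1849, 0.0859]
orientation: [2.882, 1.247, 0.0]
force: [-1.4, -0.3, 5.7]
opening: 0.0411
```

Request:
step_arm --deltas '[{"offset": [0,0,-0.04],"roll": -0.17},{"offset": [0,0,-0.04],"roll": -0.17},{"offset": [0,0,-0.04],"roll": -0.17},{"offset": [0,0,0],"roll": 0}]'

```text
t: 26.32
tool_pos: [0.5126, -0.185, 0.0871]
orientation: [2.474, 1.934, -0.0]
force: [-1.7, 0.0, 4.5]
opening: 0.0408
```

```bash
python3 -c "
from h import *
ft()"
```

```text
tool F [-0.4 -1.6 -4.5]
t 26.325 pos [ 0.5126 -0.185   0.0871] head -13.98 tilt 0.06 q6 -11.2 F [-1.7  0.   4.5] M [-0.17  0.3  -0.01] open 0.0408
```

Request:
step_arm --deltas '[{"offset": [0,0,-0.04],"roll": -0.17},{"offset": [0,0,-0.04],"roll": -0.17},{"offset": [0,0,-0.04],"roll": -0.17},{"offset": [0,0,0],"roll": 0}]'

```text
t: 26.82
tool_pos: [0.5126, -0.185, 0.0882]
orientation: [1.909, 2.494, -0.0]
force: [-1.8, -0.3, 5.2]
opening: 0.041
```

Request:
step_arm --deltas '[{"offset": [0,0,-0.03],"roll": -0.17},{"offset": [0,0,-0.03],"roll": -0.17},{"offset": [0,0,0],"roll": 0}]'

```text
t: 27.2
tool_pos: [0.5127, -0.1849, 0.0888]
orientation: [1.461, 2.78, -0.0]
force: [-1.8, 0.0, 5.9]
opening: 0.041
```

```bash
python3 -c "
from h import *
ft()"
```

```text
tool F [ 1.  -1.5 -5.9]
t 27.2 pos [ 0.5127 -0.1849  0.0888] head 34.56 tilt 0.06 q6 -59.8 F [-1.8  0.   5.9] M [-0.1   0.14 -0.03] open 0.041
```

Request:
step_arm --deltas '[{"offset": [0,0,-0.03],"roll": -0.17},{"offset": [0,0,-0.02],"roll": -0.08},{"offset": [0,0,0],"roll": 0}]'

```text
t: 27.58
tool_pos: [0.5126, -0.1848, 0.089]
orientation: [1.106, 2.94, -0.0]
force: [-2.1, -0.4, 3.9]
opening: 0.0409
```

Request:
step_arm --deltas '[{"offset": [0,0,-0.01],"roll": -0.12},{"offset": [0,0,0],"roll": 0}]'

```text
t: 27.82
tool_pos: [0.5123, -0.1844, 0.0888]
orientation: [-0.928, -3.001, -0.0]
force: [-2.4, -0.0, 4.0]
opening: 0.0404
```

```bash
python3 -c "
from h import *
ft()"
```

```text
tool F [ 1.9 -1.3 -4. ]
t 27.825 pos [ 0.5123 -0.1844  0.0888] head 55.64 tilt 0.02 q6 -80.8 F [-2.4 -0.   4. ] M [-0.08  0.17 -0.03] open 0.0404
```

Request:
step_arm --deltas '[{"offset": [0,0,0],"roll": -0.12},{"offset": [0,0,0],"roll": 0}]'

```text
t: 28.08
tool_pos: [0.5122, -0.1842, 0.0882]
orientation: [-0.747, -3.051, -0.001]
force: [0.7, -1.9, -0.6]
opening: 0.0412
```

```bash
python3 -c "
from h import *
ft()"
```

```text
tool F [-1.5 -1.4  0.6]
t 28.075 pos [ 0.5122 -0.1842  0.0882] head 62.48 tilt 0.03 q6 -87.7 F [ 0.7 -1.9 -0.6] M [-0.17 -0.27  0.04] open 0.0412
```

Request:
step_arm --deltas '[{"offset": [0,0,0],"roll": -0.1},{"offset": [0,0,0.1],"roll": 0},{"offset": [0,0,0],"roll": 0}]'

```text
t: 28.45
tool_pos: [0.5122, -0.1843, 0.0873]
orientation: [-0.594, -3.084, -0.0]
force: [0.7, -1.0, -3.9]
opening: 0.0412
```

```bash
python3 -c "
from h import *
ft()"
```

```text
tool F [-1.  -0.6  3.9]
t 28.45 pos [ 0.5122 -0.1843  0.0873] head 68.21 tilt 0.04 q6 -93.4 F [ 0.7 -1.  -3.9] M [-0.32 -0.27 -0.04] open 0.0412
```

Free. Lower into the thread.

Request:
step_arm --deltas '[{"offset": [0,0,0.15],"roll": 0},{"offset": [0,0,0.15],"roll": 0},{"offset": [0,0,0],"roll": 0}]'

```text
t: 28.82
tool_pos: [0.5122, -0.1843, 0.0846]
orientation: [-0.588, -3.086, -0.0]
force: [-1.0, -0.4, -2.7]
opening: 0.0407
```

Request:
step_arm --deltas '[{"offset": [0,0,0.1],"roll": 0},{"offset": [0,0,0],"roll": 0}]'

```text
t: 29.08
tool_pos: [0.5123, -0.1844, 0.0838]
orientation: [-0.587, -3.086, -0.0]
force: [0.2, -0.2, -2.3]
opening: 0.0409
```

Request:
step_arm --deltas '[{"offset": [0,0,0.06],"roll": 0},{"offset": [0,0,0],"roll": 0}]'

```text
t: 29.32
tool_pos: [0.5124, -0.1845, 0.0835]
orientation: [0.587, 3.086, 0.0]
force: [-1.1, 0.5, 0.2]
opening: 0.0411
```

```bash
python3 -c "
from h import *
ft()"
```

```text
tool F [ 1.2  0.1 -0.2]
t 29.325 pos [ 0.5124 -0.1845  0.0835] head 68.46 tilt 0.01 q6 -93.7 F [-1.1  0.5  0.2] M [ 0.11  0.02 -0.03] open 0.0411
```

Request:
step_arm --deltas '[{"offset": [0,0,-0.08],"roll": 0},{"offset": [0,0,0.04],"roll": 0.17},{"offset": [0,0,0.04],"roll": 0.17},{"offset": [0,0,0],"roll": 0}]'

```text
t: 29.82
tool_pos: [0.5123, -0.1845, 0.083]
orientation: [-1.099, -2.943, 0.0]
force: [-0.0, -0.5, -2.0]
opening: 0.0411
```

Request:
step_arm --deltas '[{"offset": [0,0,0.04],"roll": 0.17},{"offset": [0,0,0.04],"roll": 0.17},{"offset": [0,0,0],"roll": 0}]'

```text
t: 30.2
tool_pos: [0.5123, -0.1845, 0.0823]
orientation: [-1.576, -2.717, 0.0]
force: [-0.5, -1.3, -2.8]
opening: 0.0412
```

```bash
python3 -c "
from h import *
ft()"
```

```text
tool F [-0.9 -1.   2.8]
t 30.2 pos [ 0.5123 -0.1845  0.0823] head 29.77 tilt 0.01 q6 -55.0 F [-0.5 -1.3 -2.8] M [-0.1  -0.12  0.04] open 0.0412
```

Request:
step_arm --deltas '[{"offset": [0,0,0.04],"roll": 0.17},{"offset": [0,0,0.04],"roll": 0.17},{"offset": [0,0,0.04],"roll": 0.17},{"offset": [0,0,0],"roll": 0}]'

```text
t: 30.7
tool_pos: [0.5123, -0.1845, 0.0812]
orientation: [-2.209, -2.234, 0.0]
force: [0.1, -1.2, -2.9]
opening: 0.0409
```

Request:
step_arm --deltas '[{"offset": [0,0,0.04],"roll": 0.17},{"offset": [0,0,0.04],"roll": 0.17},{"offset": [0,0,0.04],"roll": 0.17},{"offset": [0,0,0],"roll": 0}]'

```text
t: 31.2
tool_pos: [0.5123, -0.1845, 0.08]
orientation: [-2.7, -1.606, 0.0]
force: [0.6, 0.4, -2.6]
opening: 0.0405
```

```bash
python3 -c "
from h import *
ft()"
```

```text
tool F [0.6 0.3 2.6]
t 31.2 pos [ 0.5123 -0.1845  0.08  ] head -28.5 tilt 0.01 q6 3.3 F [ 0.6  0.4 -2.6] M [-0.1  -0.07 -0.04] open 0.0405
```

Request:
step_arm --deltas '[{"offset": [0,0,0.04],"roll": 0.17},{"offset": [0,0,0.04],"roll": 0.17},{"offset": [0,0,0.04],"roll": 0.17},{"offset": [0,0,0.04],"roll": 0.17},{"offset": [0,0,0],"roll": 0}]'

```text
t: 31.82
tool_pos: [0.5124, -0.1845, 0.0785]
orientation: [-3.081, -0.615, -0.0]
force: [0.0, 0.5, -2.0]
opening: 0.0411
```

Request:
step_arm --deltas '[{"offset": [0,0,0.04],"roll": 0.17},{"offset": [0,0,0.04],"roll": 0.17},{"offset": [0,0,0],"roll": 0}]'

```text
t: 32.2
tool_pos: [0.5127, -0.1846, 0.0781]
orientation: [3.14, 0.085, 0.001]
force: [-0.2, 0.1, 0.5]
opening: 0.0411
```

```bash
python3 -c "
from h import *
ft()"
```

```text
tool F [-0.2 -0.2 -0.5]
t 32.2 pos [ 0.5127 -0.1846  0.0781] head -86.9 tilt 0.04 q6 61.7 F [-0.2  0.1  0.5] M [0.01 0.08 0.03] open 0.0411
```

Request:
step_arm --deltas '[{"offset": [0,0,0.04],"roll": 0.17},{"offset": [0,0,0.04],"roll": 0.17},{"offset": [0,0,0],"roll": 0}]'

```text
t: 32.58
tool_pos: [0.5129, -0.1847, 0.0777]
orientation: [3.109, -0.447, 0.002]
force: [-0.1, 0.2, 3.6]
opening: 0.0409
```

```bash
python3 -c "
from h import *
ft()"
```

```text
tool F [-0.2 -0.2 -3.6]
t 32.575 pos [ 0.5129 -0.1847  0.0777] head -106.37 tilt 0.08 q6 81.2 F [-0.1  0.2  3.6] M [0.06 0.11 0.03] open 0.0409
```

Request:
step_arm --deltas '[{"offset": [0,0,0.03],"roll": 0.17},{"offset": [0,0,0.03],"roll": 0.17},{"offset": [0,0,0],"roll": 0}]'

```text
t: 32.95
tool_pos: [0.5132, -0.1848, 0.0774]
orientation: [2.989, -0.968, 0.003]
force: [-1.2, 0.3, 5.5]
opening: 0.0411
```

```bash
python3 -c "
from h import *
ft()"
```

```text
tool F [-1.1  0.5 -5.5]
t 32.95 pos [ 0.5132 -0.1848  0.0774] head -125.89 tilt 0.11 q6 100.7 F [-1.2  0.3  5.5] M [ 0.17  0.11 -0.06] open 0.0411
```

Request:
step_arm --deltas '[{"offset": [0,0,0.03],"roll": 0.17},{"offset": [0,0,0.03],"roll": 0.17},{"offset": [0,0,0],"roll": 0}]'

```text
t: 33.33
tool_pos: [0.5132, -0.1852, 0.0767]
orientation: [2.782, -1.46, 0.003]
force: [-1.8, -1.4, 6.1]
opening: 0.0407
```

```bash
python3 -c "
from h import *
ft()"
```

```text
tool F [ 0.2  2.3 -6.1]
t 33.325 pos [ 0.5132 -0.1852  0.0767] head -145.37 tilt 0.13 q6 120.2 F [-1.8 -1.4  6.1] M [-0.1   0.14 -0.17] open 0.0407
```

Request:
step_arm --deltas '[{"offset": [0,0,-0.07],"roll": 0},{"offset": [0,0,0.03],"roll": 0.13},{"offset": [0,0,0],"roll": 0}]'

```text
t: 33.7
tool_pos: [0.5129, -0.1849, 0.0765]
orientation: [2.679, -1.641, 0.002]
force: [2.1, -4.0, 2.9]
opening: 0.0406
```

```bash
python3 -c "
from h import *
ft()"
```

```text
tool F [ 4.6 -0.  -2.9]
t 33.7 pos [ 0.5129 -0.1849  0.0765] head -152.97 tilt 0.09 q6 127.8 F [ 2.1 -4.   2.9] M [-0.44 -0.33 -0.13] open 0.0406
```

Request:
step_arm --deltas '[{"offset": [0,0,0.0],"roll": 0.1},{"offset": [0,0,0.02],"roll": 0.1},{"offset": [0,0,0],"roll": 0}]'

```text
t: 34.08
tool_pos: [0.5129, -0.1847, 0.0761]
orientation: [-2.502, 1.899, -0.002]
force: [3.4, -2.6, 1.1]
opening: 0.0412
```

```bash
python3 -c "
from h import *
ft()"
```

```text
tool F [ 3.4 -2.5 -1.1]
t 34.075 pos [ 0.5129 -0.1847  0.0761] head -164.41 tilt 0.07 q6 139.2 F [ 3.4 -2.6  1.1] M [-0.42 -0.64 -0.05] open 0.0412
```

Request:
step_arm --deltas '[{"offset": [0,0,0],"roll": 0},{"offset": [0,0,0],"roll": 0},{"offset": [0,0,0],"roll": 0}]' --fingers 5.0

```text
t: 34.45
tool_pos: [0.5119, -0.1841, 0.0754]
orientation: [2.498, -1.905, -0.002]
force: [0.3, 0.4, -0.6]
opening: 0.0499
```

Request:
step_arm --deltas '[{"offset": [0,0,0.2],"roll": 0},{"offset": [0,0,0.1],"roll": 0},{"offset": [0,0,0],"roll": 0}]'

```text
t: 34.83
tool_pos: [0.5122, -0.1844, 0.0726]
orientation: [2.497, -1.906, -0.001]
force: [0.3, -0.2, -0.0]
opening: 0.0502
```

```bash
python3 -c "
from h import *
ft()"
```

```text
tool F [ 0.2 -0.2  0. ]
t 34.825 pos [ 0.5122 -0.1844  0.0726] head -164.72 tilt 0.02 q6 139.5 F [ 0.3 -0.2 -0. ] M [ 0.16 -0.04 -0.06] open 0.0502
```

Request:
step_arm --deltas '[{"offset": [0,0,0.05],"roll": 0},{"offset": [0,0,0],"roll": 0}]'

```text
t: 35.08
tool_pos: [0.5124, -0.1845, 0.0723]
orientation: [2.497, -1.906, 0.0]
force: [0.1, 0.0, 0.6]
opening: 0.0501
```

Request:
step_arm --deltas '[{"offset": [0,0,0.04],"roll": 0},{"offset": [0,0,0],"roll": 0}]'

```text
t: 35.33
tool_pos: [0.5125, -0.1845, 0.0722]
orientation: [-2.497, 1.906, -0.0]
force: [-1.2, 0.2, 2.6]
opening: 0.0498
```

The flange top reads 72.3 mm, so the washer is squashed about 1.7 mm (~20 N) with the nut let go. Retreating.

Request:
step_arm --deltas '[{"offset": [0,0,-0.3],"roll": 0},{"offset": [0,0,0],"roll": 0},{"offset": [0,0,0],"roll": 0}]' --fingers 7.0

```text
t: 35.7
tool_pos: [0.5124, -0.1845, 0.0749]
orientation: [-2.497, 1.907, -0.0]
force: [-0.6, -0.6, 0.1]
opening: 0.0691
```

Request:
step_arm --deltas '[{"offset": [0,0,-3],"roll": 0},{"offset": [0,0,-4],"roll": 0},{"offset": [0,0,-4],"roll": 0},{"offset": [0,0,0],"roll": 0},{"offset": [0,0,0],"roll": 0}]'

```text
t: 36.33
tool_pos: [0.5121, -0.1844, 0.1843]
orientation: [2.497, -1.907, -0.001]
force: [-0.6, -0.2, -0.5]
opening: 0.0698
```

Run:
```python
from h import *
ft()
p=cams.read_camera("side")
cv2.imwrite("pics/end.png",cv2.resize(p["pixels"][130:220,310:430],(800,600),interpolation=cv2.INTER_CUBIC)[:,:,::-1])
```

```text
tool F [0.  0.6 0.5]
t 36.325 pos [ 0.5121 -0.1844  0.1843] head -164.73 tilt 0.03 q6 139.5 F [-0.6 -0.2 -0.5] M [ 0.09 -0.04 -0.05] open 0.0698
```

View pics/end.png

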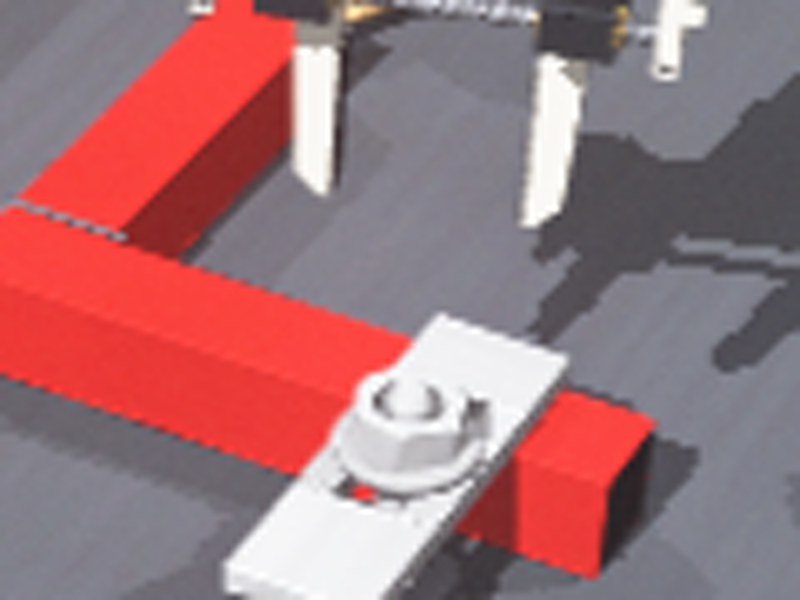

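The nut (crop 410,430) sits square on the washer with the stud's nose through it, and the gripper is clear above.

```bash
python3 -c "
from plant import robot
print(robot.close_job())"
```

```text
the job is handed in; nothing more can be done
None
```

The flange nut is on the stud, screwed down finger-tight and let go. I handed the job in at about 36 s of the 70 s; the hand-in gives no verdict.

**What I did:**
- **First back-off:** I set the nut on the nose and backed it off until it dropped. It had only read about 10.5–10.9 mm above the washer, close to the 10.2 mm limit.
- **Second back-off:** I regripped the nut centred and backed off another half turn. It rode the thread ends at 11.1 mm or a little more, then dropped to about 5.8 mm.
- **Tightening:** I lifted it about 0.8 mm, turned it roughly 230° clockwise and released it.

**Last checks:**
- **Seating:** After letting go, touching the flange top with the fingertips put the underside about 1.7 mm below the washer's free top, which is roughly 20 N. The final picture shows the nut square on the washer with the gripper clear.
- **Forces:** The wrist read at most about 10 N up the stud axis at each check; the largest sideways reading was about 6 N.

**Checks that disagreed or were not made:**
- **Wrist moment:** Standing moment read 0.17 and 0.13 N m during tightening. It read only 0.05 N m just before release, below the expected 0.1–0.2. I relied on the height measurement instead.
- **Picture offsets:** Early on, the side camera and the arm's own position disagreed by a few millimetres. Contact forces settled where the stud was.
- **Other things on the bench:** I did not re-measure them at the end; the arm felt no contact away from the two nut positions.

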